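# Fetch the sunglasses from behind the bottles

### The job

The black sunglasses needed for the next job are hemmed in by the blue, orange and green bottles: first stand all three bottles together on the dark rubber mat at the side, then stand the black sunglasses upright in the middle of the blue job tray, straight along its length, and only after that put each bottle back, wholly on the disc of its own colour. Let go of each thing before you go on to the next, and never tip a bottle over.

Things in the scene. Friction and masses are not known exactly. Their poses are not given: they have to be found in the camera images.
- bottle_blue: Upright blue plastic dropper bottle with white paper band, loose, about 0.2 kg: straight round body 46 mm across from the foot to 110 mm up, then a shoulder and cap 32 mm across, 145 mm tall in all. Origin: centre of its foot; z up. It starts on the blue disc.
- bottle_orange: Upright orange plastic dropper bottle with white paper band, loose, about 0.2 kg: straight round body 46 mm across from the foot to 110 mm up, then a shoulder and cap 32 mm across, 145 mm tall in all. Origin: centre of its foot; z up. It starts on the orange disc.
- bottle_green: Upright green plastic dropper bottle with white paper band, loose, about 0.2 kg: straight round body 46 mm across from the foot to 110 mm up, then a shoulder and cap 32 mm across, 145 mm tall in all. Origin: centre of its foot; z up. It starts on the green disc.
- disc_blue: Flat blue disc, fixed, 72 mm across and 3 mm thick, on the white paper sheet (4 mm thick, so the disc's top is 7 mm above the table): the home of the blue bottle. Origin: centre of its underside. Two discs lie side by side in front of the black sunglasses (84 mm apart, along the glasses' length), one behind.
- disc_orange: Flat orange disc, fixed, 72 mm across and 3 mm thick, on the white paper sheet (4 mm thick, so the disc's top is 7 mm above the table): the home of the orange bottle. Origin: centre of its underside. Two discs lie side by side in front of the black sunglasses (84 mm apart, along the glasses' length), one behind.
- disc_green: Flat green disc, fixed, 72 mm across and 3 mm thick, on the white paper sheet (4 mm thick, so the disc's top is 7 mm above the table): the home of the green bottle. Origin: centre of its underside. Two discs lie side by side in front of the black sunglasses (84 mm apart, along the glasses' length), one behind.
- glasses: Black folded sunglasses, dark lenses, loose, 40 g, standing upright on the white sheet (4 mm thick): 140 mm long (own y), 33 mm deep (x, -17 to +15.5), 43 mm tall. Lens front looks to -x; the folded arms run along y behind it, 29 to 38 mm above the foot. Grip mid-length across x, pads 30 mm above the foot. Origin: middle of the underside; z up. The brown pair is a bystander.
- park_mat: Side area: dark grey rubber mat, fixed, 280 mm (own x) by 140 mm (own y), 3 mm thick, empty at the start, to the robot's left or right. Origin: centre of its underside.
- job_tray: Blue shallow job tray lined with white paper, fixed, empty, on the other side of the robot from the rubber mat: outside 130 mm (own x) by 210 mm (own y, its length), walls 4 mm thick and 18 mm high, inner floor 4 mm above the table. Origin: centre of its underside.
Mind the look-alikes: they are no part of the job. There is more than one size of the bottle_green; the job needs the largest.

How it is judged:
On the way, in this order (a step that is already met when the one before it is completed fails the run):
1. all three bottles stand upright and released on the rubber mat (x of bottle_blue in the frame of park_mat between -0.12 and 0.12 m and y of bottle_blue in the frame of park_mat between -0.05 and 0.05 m and z of bottle_blue in the frame of park_mat between 0 and 0.008 m and angle between each of bottle_blue, bottle_orange, bottle_green's own z axis and vertical below 0.1 rad and linear speed of each of bottle_blue, bottle_orange, bottle_green below 0.03 m/s and contact force between the fingers and bottle_blue below 0.2 N and x of bottle_orange in the frame of park_mat between -0.12 and 0.12 m and y of bottle_orange in the frame of park_mat between -0.05 and 0.05 m and z of bottle_orange in the frame of park_mat between 0 and 0.008 m and contact force between the fingers and bottle_orange below 0.2 N and x of bottle_green in the frame of park_mat between -0.12 and 0.12 m and y of bottle_green in the frame of park_mat between -0.05 and 0.05 m and z of bottle_green in the frame of park_mat between 0 and 0.008 m and contact force between the fingers and bottle_green below 0.2 N), for 0.2 s.
2. the black sunglasses stand released in the job tray while the bottles are still on the rubber mat (all of step 1 and horizontal distance between glasses and job_tray below 0.015 m and angle between the y axis of glasses and the y axis of job_tray, either way round below 0.2 rad and angle between glasses's own z axis and vertical below 0.12 rad and z of glasses in the frame of job_tray between 0 and 0.01 m and linear speed of glasses below 0.03 m/s and contact force between the fingers and glasses below 0.2 N), for 0.2 s.
At the end, for the whole second after the job is handed in: The black sunglasses stand upright on the job tray's floor, their middle within 15 mm of the tray's and their length within 0.2 rad of the tray's length (either way round); each bottle stands upright on the disc of its own colour, centre within 15 mm of the disc's; all are released and at rest (horizontal distance between glasses and job_tray below 0.015 m and angle between the y axis of glasses and the y axis of job_tray, either way round below 0.2 rad and angle between glasses's own z axis and vertical below 0.12 rad and z of glasses in the frame of job_tray between 0 and 0.01 m and linear speed of each of glasses, bottle_blue, bottle_orange, bottle_green below 0.03 m/s and contact force between the fingers and glasses below 0.2 N and horizontal distance between bottle_blue and disc_blue below 0.015 m and z of bottle_blue in the frame of disc_blue between 0 and 0.008 m and angle between each of bottle_blue, bottle_orange, bottle_green's own z axis and vertical below 0.1 rad and contact force between the fingers and bottle_blue below 0.2 N and horizontal distance between bottle_orange and disc_orange below 0.015 m and z of bottle_orange in the frame of disc_orange between 0 and 0.008 m and contact force between the fingers and bottle_orange below 0.2 N and horizontal distance between bottle_green and disc_green below 0.015 m and z of bottle_green in the frame of disc_green between 0 and 0.008 m and contact force between the fingers and bottle_green below 0.2 N and angular speed of each of glasses, bottle_blue, bottle_orange, bottle_green below 0.2 rad/s); the robot touches nothing.
It fails at once if a bottle is tipped over (angle between any of bottle_blue, bottle_orange, bottle_green's own z axis and vertical above 0.7 rad).
It also fails if it takes over 138 s, if anything falls off the work surface, if the arm or the gripper's body presses on something with over 40 N, if the wrist force passes 120 N, or if a joint passes its speed limit or range.

### The arm

A 6-joint arm with a two-finger parallel gripper is mounted at the origin on the work surface. World frame = base frame: x ahead of the robot, y to its left, z up, the work surface at z = 0. Lengths are in m, angles in rad, forces in N, time in s.
With the tool pointing down it reaches from about 0.425 to 0.95 m from the base axis. Payload 3.5 kg.
Tool frame: the origin (TCP) lies midway between the tips of the shut fingers; the grasp point (between the pads) lies 19 mm behind it; z points along the fingers, y is the line along which they close (so a half turn about z gives the same grasp; the last joint's range is limited). The gripper opens to 85 mm and grips with 20 to 120 N. Pads are 22 mm wide; open, the fingers measure 114 mm over their backs; the gripper's body (76 mm by 85 mm) begins 54 mm behind the grasp point. The pads swing forward as they close: fully open they stand 13 mm farther back than shut.
Start: joints at [0.979, 0.286, 1.577, -0, 1.279, -0.15], TCP at [0.289, 0.61, 0.231] pointing down, gripper open.
Joint ranges: [-2.77, 2.77], [-0.9, 2.22], [0.21, 2.48], [-1.53, 4.67], [0.24, 2.81], [-2.84, 2.84]. Speed limits (rad/s): [2.79, 2.79, 3.14, 3.14, 3.14, 3.14].

### API

Orientations are given as a unit quaternion [x, y, z, w].
In Python, from plant import ctrl gives the robot as it stands.
- The arm moves only by the tool send_rows, never from a script. Its argument "series" is a list that holds one entry, the list of rows, each a list of 7 numbers: the shift along the tool's x, y, z in cm, then the turn, a rotation vector about the tool's x, y, z in rad, then the opening, from -1 (shut) to 1 (fully open). In form: [[[x, y, z, rx, ry, rz, jaw], ...]]. A call has 1 to 10 rows; each row shifts and turns the commanded pose from where the row before left it, along the tool's axes as they then stand; what a row does not reach is not made up. A row lasts 1/8 s, in which the tool goes at most 62.5 mm and 10.7 degrees, less where a joint would pass 70% of its speed; a pose out of reach is approached as far as the arm can. A call is refused whole if a number of a shift passes 6.25 or a number of a turn 0.188, either way. A call with a gripper value outside its range is refused whole. The fingers move at their own pace and stop on an object; "force" is the grip in N (left out, the last holds). Time passes only in rows, so rows that do not move let the fingers close. It gives the time, the measured TCP pose, the force, the opening and the grip force at its end, in the units of the state.
- ctrl.get_state(): the state, without advancing time (a new reading comes with each control period).
- ctrl.read_camera(name): name is "scene" or "top" or "wrist"; returns a dict with "img" (400x640x3 uint8, red, green, blue), "fx", "fy", "cx", "cy" (pixels), "R" (3x3) and "t" (3): a world point X has camera coordinates R X + t; the wrist camera has in their place "hand_eye" (4x4, takes a point from camera to tool coordinates, whose origin is the TCP and whose axes are the flange's). Camera axes: x right, y down, z forward; pixel columns grow to the right and rows downward; lengths in m; the calibration is good to about 2 mm. A picture is of the moment at which its call begins: read the wrist's pose just before it. There is no depth.
- ctrl.sign_off(): hands the job in; it is judged then, once.
The state is a dict: "time": time; "qpos": joint angles; "dq": joint speeds; "joint_efforts": joint torques, N m; "eef_pos": TCP position; "tcp_rot": TCP orientation; "contact_force": force on the tool from outside, world axes, zero at the start; "wrist_torque": the same for the moment, N m; "opening": opening from 0.0 (shut) to 1.0 (fully open); "finger_force": force on a finger pad.
Only numpy, scipy, OpenCV 4.12 (cv2) and the standard library are available. Lean on these libraries where they do the work, as an engineer would, in place of code of your own. Each camera call takes 0.05 s, during which the arm holds its last target. There are 200 camera calls.

## Working session

There is one attempt and no reset: what is moved stays moved. The work goes in short steps, Python scripts to look and compute and a tool call to move; the robot and the scene stay as the last step left them, time stands still between calls to the robot, and variables do not carry over. Pictures are saved under pics/ and viewed, at most 14 in all, crops included, and the job is handed in when it is done.

Besides the shell and the picture viewer there is one more tool, called after "Call:" as name(argument=value, ...), one argument or row to a line, values as JSON. send_rows: Moves the arm, as the interface text tells. Its arguments: {"type":"object","properties":{"series":{"type":"array"},"force":{"type":"number"}},"required":["series"]}

```bash
mkdir -p pics; ls; python3 - <<'E'
from plant import ctrl
import cv2,numpy as np
s=ctrl.get_state(); print(s)
for n in("top","scene"):
    c=ctrl.read_camera(n); cv2.imwrite(f"pics/{n}0.png",c["img"][:,:,::-1]); print(n,c["fx"],c["fy"],c["cx"],c["cy"],np.round(c["R"],3).tolist(),np.round(c["t"],3), 'C',-np.array(c["R"]).T@c["t"])
c=ctrl.read_camera("wrist");print(c["fx"],np.round(c["hand_eye"],3))
cv2.imwrite("pics/wrist0.png",c["img"][:,:,::-1])
E
```

```text
pics
{'time': 0.0, 'qpos': array([ 9.79006640e-01,  2.87229553e-01,  1.57816379e+00, -3.21320760e-05,
        1.27858723e+00, -1.49998176e-01]), 'dq': array([-0.00042072, -0.00095086, -0.00085949, -0.00093356,  0.0003545 ,
        0.00063431]), 'joint_efforts': array([ 1.98046888e-03, -4.05967534e+01, -2.92634833e+01, -2.56786456e-05,
        5.81140484e-03, -1.06807909e-05]), 'eef_pos': array([0.28821526, 0.60965568, 0.22991172]), 'tcp_rot': array([ 2.19099011e-01,  9.75701900e-01, -1.11835259e-03, -4.18416798e-04]), 'contact_force': array([ 0.59039651,  0.50401605, -0.27081056]), 'wrist_torque': array([-0.00442497, -0.04656032,  0.05157626]), 'finger_force': 0.0, 'opening': 1.0030876285399213}
top 405.9736930147093 405.9736930147093 321.95537070595935 190.67796730677546 [[0.018, -1.0, -0.003], [-0.997, -0.018, -0.069], [0.069, 0.004, -0.998]] [-0.013  0.491  0.917] C [ 0.42647824 -0.00795036  0.9484443 ]
scene 403.3096524370559 403.3096524370559 319.8673707891162 200.67593212735798 [[-0.46, 0.888, -0.017], [0.742, 0.375, -0.555], [-0.487, -0.268, -0.831]] [ 0.211 -0.374  1.195] C [0.95633901 0.27308368 0.78942504]
306.38397286555573 [[ 0.    -0.95  -0.313  0.081]
 [ 1.     0.    -0.    -0.   ]
 [ 0.    -0.313  0.95  -0.143]
 [ 0.     0.     0.     1.   ]]
```

View pics/top0.png

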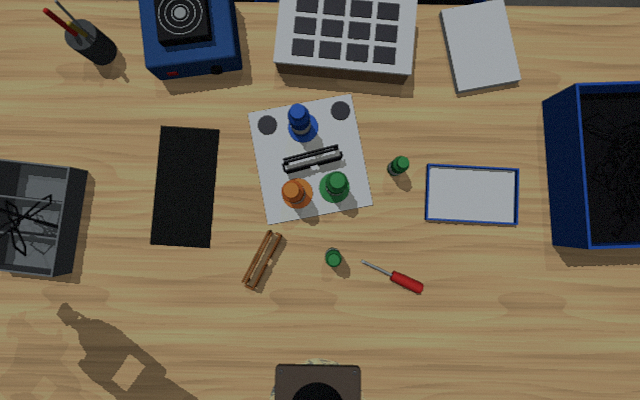

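View pics/scene0.png

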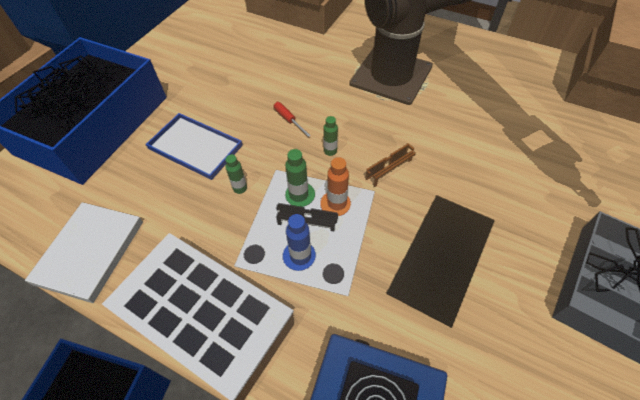

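The top view shows these candidates:
- **Bottles:** blue cap (298,112), orange cap (292,188), large green (336,183). The small green look-alikes are at (399,166) and (333,258).
- **Sunglasses:** black (312,159) is wanted. Brown (264,260) is a bystander.
- **Mat and tray:** mat (185,187), tray (472,194).

I choose the large green at (336,183) on the green disc, and the black glasses at (312,159).

```bash
cat > h.py <<'E'
from plant import ctrl
import cv2,numpy as np
from scipy.spatial.transform import Rotation as Ro
def ray(c,uv,z):
    uv=np.atleast_2d(uv).astype(float); R=np.array(c["R"]);t=np.array(c["t"])
    d=np.c_[(uv[:,0]-c["cx"])/c["fx"],(uv[:,1]-c["cy"])/c["fy"],np.ones(len(uv))]@R
    C=-R.T@t; return C+d*((z-C[2])/d[:,2])[:,None]
def tri(c1,p1,c2,p2):
    P=[np.diag([1,1,1])@np.array([[c["fx"],0,c["cx"]],[0,c["fy"],c["cy"]],[0,0,1]])@np.c_[c["R"],c["t"]] for c in(c1,c2)]
    X=cv2.triangulatePoints(P[0],P[1],np.array(p1,float),np.array(p2,float)); return X[:3,0]/X[3,0]
def wcam(s=None):
    s=s or ctrl.get_state(); c=ctrl.read_camera("wrist"); H=np.array(c["hand_eye"])
    Rt=Ro.from_quat(s["tcp_rot"]).as_matrix(); Rc=Rt@H[:3,:3]; C=Rt@H[:3,3]+s["eef_pos"]
    c["R"]=Rc.T; c["t"]=-Rc.T@C; return c
def go(target,yaw=None):
    "print shift in tool cm; yaw = world angle of closing line (deg)"
    s=ctrl.get_state(); R=Ro.from_quat(s["tcp_rot"]); M=R.as_matrix()
    print("t",round(s["time"],2),"tcp",s["eef_pos"].round(4),"open",round(s["opening"],3),"F",round(s["finger_force"],2),"q",s["qpos"].round(2))
    if yaw is not None:
        a=np.arctan2(M[1,1],M[0,1]); d=(np.deg2rad(yaw)-a+np.pi/2)%np.pi-np.pi/2
        T=Ro.from_euler("z",np.deg2rad(yaw)).as_matrix()
        # level tool: y closing line, z down
        y=np.array([np.cos(a+d),np.sin(a+d),0]);z=np.array([0,0,-1.]);N=np.c_[np.cross(y,z),y,z]
        print("turn rotvec",(R.inv()*Ro.from_matrix(N)).as_rotvec().round(3)); M=N
    if target is not None: print("shift cm (after turn)",((np.array(target)-s["eef_pos"])@M*100).round(2))
    return s
E
python3 - <<'E'
from h import *
c=ctrl.read_camera("top"); img=c["img"]; hsv=cv2.cvtColor(img,cv2.COLOR_RGB2HSV)
def comps(m,box,n=2):
    x0,y0,x1,y1=box; k=np.zeros(m.shape,np.uint8);k[y0:y1,x0:x1]=m[y0:y1,x0:x1]
    cs,_=cv2.findContours(k,cv2.RETR_EXTERNAL,cv2.CHAIN_APPROX_NONE); return sorted(cs,key=cv2.contourArea)[::-1][:n]
V=hsv[...,2];S=hsv[...,1];H=hsv[...,0]
def rect(m,box,z,nm):
    q=comps(m,box,1)[0][:,0]; P=ray(c,q,z)[:,:2].astype(np.float32)*1000; print(nm,cv2.minAreaRect(P))
rect((V<70).astype(np.uint8),(140,115,230,260),.003,"mat")
rect(((H>100)&(H<130)&(S>110)).astype(np.uint8),(415,150,530,235),.018,"tray")
rect((V<75).astype(np.uint8),(275,142,350,176),.04,"glasses")
cv2.imwrite("pics/crop0.png",cv2.resize(img[90:220,240:380,::-1],None,fx=5.5,fy=4.6*1,interpolation=cv2.INTER_CUBIC)[:600])
E
```

```text
mat ((497.4732971191406, 316.35260009765625), (139.35345458984375, 278.57415771484375), 87.44940185546875)
tray ((490.4794006347656, -348.13165283203125), (211.88340759277344, 129.2677459716797), 87.84742736816406)
glasses ((561.6954345703125, 19.465370178222656), (37.560455322265625, 136.67547607421875), 15.930863380432129)
```

View pics/crop0.png

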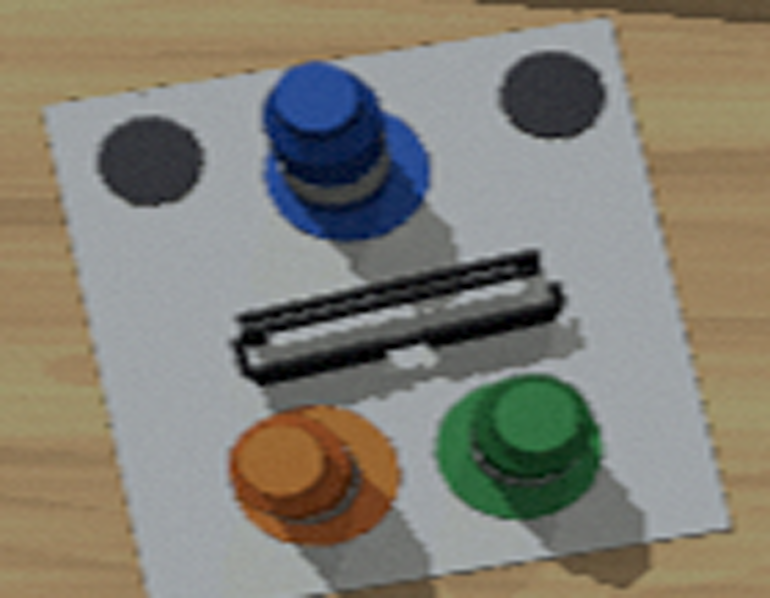

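The crop shows all three discs with their bottles, and the black pair between them. Cap-top centres in the full image are blue (297.8,112.2), orange (291.1,190.2) and green (337.6,181.3). Next I'll compute positions and the first move (orange).

```bash
python3 - <<'E'
from h import *
c=ctrl.read_camera("top"); P={}
for n,p in dict(blue=(297.8,112.2),orange=(291.1,190.2),green=(337.6,181.3)).items():
    P[n]=ray(c,p,.152)[0]; print(n,P[n].round(4))
# scene-camera check: highest-blob cap tops
d=ctrl.read_camera("scene")
for n,X in P.items():
    x=np.array(d["R"])@X+d["t"]; print(n,"scene px",(x[:2]/x[2]*d["fx"]+[d["cx"],d["cy"]]).round(1))
im=d["img"][120:290,230:390]
cv2.imwrite("pics/crop1.png",cv2.resize(im[:,:,::-1],None,fx=3.5,fy=3.5,interpolation=cv2.INTER_CUBIC))
o=P["orange"]
go([o[0],o[1],.23],yaw=15)
E
```

```text
blue [0.6377 0.046  0.152 ]
orange [0.4816 0.0557 0.152 ]
green [ 0.5008 -0.0354  0.152 ]
blue scene px [295.9 218.2]
orange scene px [337.6 161.4]
green scene px [293.9 152.5]
t 0.3 tcp [0.2885 0.61   0.2309] open 0.999 F 0.0 q [ 0.98  0.29  1.58  0.    1.28 -0.15]
turn rotvec [-0.001  0.     0.867]
shift cm (after turn) [-58.54   4.31   0.09]
```

View pics/crop1.png

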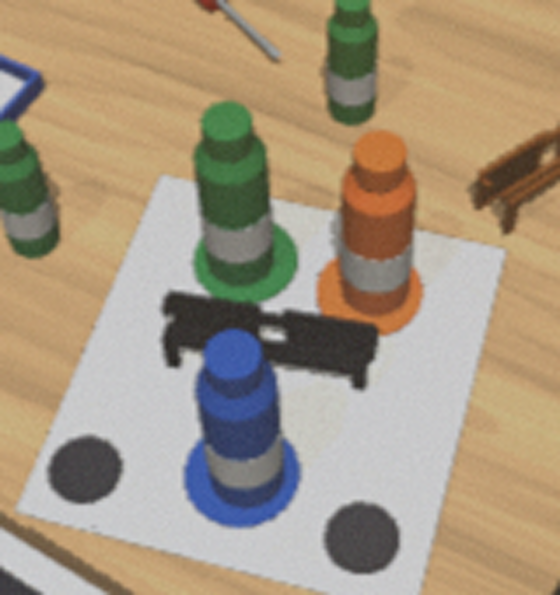

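Predicted scene pixels agree with the observed caps within about 3 px, and the large green is confirmed by its green disc and size. Moving now.

Call:
send_rows(
  series=[
    [[0,0,0,0,0,0.1734,1],[0,0,0,0,0,0.1734,1],[0,0,0,0,0,0.1734,1],[0,0,0,0,0,0.1734,1],[0,0,0,0,0,0.1734,1],[-4,0,0,0,0,0,1],[-5,1,0,0,0,0,1],[-5,1,0,0,0,0,1],[-5,1,0,0,0,0,1],[-5,1,0,0,0,0,1]],
  ],
)

```text
time: 1.55
eef_pos: [0.3899, 0.3873, 0.2315]
tcp_rot: [0.609, 0.793, 0.0, 0.0]
contact_force: [0.4, -1.6, 0.4]
opening: 1.002
finger_force: 0.0
```

Call:
send_rows(
  series=[
    [[-5,0.3,0,0,0,0,1],[-5,0,0,0,0,0,1],[-5,0,0,0,0,0,1],[-5,0,0,0,0,0,1],[-5,0,0,0,0,0,1],[-5,0,0,0,0,0,1],[-4.5,0,0,0,0,0,1],[0,0,0,0,0,0,1]],
  ],
)

```text
time: 2.55
eef_pos: [0.4822, 0.0539, 0.2315]
tcp_rot: [0.611, 0.792, 0.0, 0.0]
contact_force: [0.1, -0.3, -0.5]
opening: 1.0
finger_force: 0.0
```

```bash
python3 - <<'E'
from h import *
s=go([.4816,.0557,.081],15); c=wcam(s)
x=np.array(c["R"])@[.4816,.0557,.152]+c["t"]; print(x[:2]/x[2]*c["fx"]+[c["cx"],c["cy"]])
cv2.imwrite("pics/w1.png",c["img"][:,:,::-1])
E
```

```text
t 2.55 tcp [0.4822 0.0539 0.2315] open 1.0 F 0.0 q [-0.1  -0.14  2.03 -0.    1.25 -0.36]
turn rotvec [ 0.     0.    -0.004]
shift cm (after turn) [ 1.900e-01 -1.000e-02  1.505e+01]
[313.89024259 205.82016475]
```

View pics/w1.png

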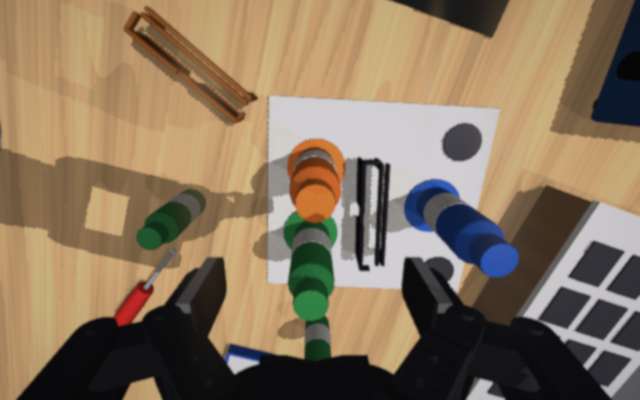

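Orange cap at (314,200) versus (314,206) predicted, so it's well lined up. Descending and gripping.

Call:
send_rows(
  series=[
    [[0.4,0,3,0,0,0,1],[0,0,4,0,0,0,1],[0,0,4,0,0,0,1],[0,0,3,0,0,0,1],[0,0,1,0,0,0,1],[0,0,0,0,0,0,0.1],[0,0,0,0,0,0,-0.2],[0,0,0,0,0,0,-0.4],[0,0,0,0,0,0,-0.4],[0,0,0,0,0,0,-0.4]],
  ],
  force=40,
)

```text
time: 3.85
eef_pos: [0.4817, 0.0602, 0.0827]
tcp_rot: [0.609, 0.793, 0.001, 0.001]
contact_force: [-0.5, 0.5, 5.4]
opening: 0.531
finger_force: 41.5
```

```bash
python3 - <<'E'
from h import *
go([.587,.32,.251],15)
E
```

```text
t 3.85 tcp [0.4817 0.0602 0.0827] open 0.531 F 41.51 q [-0.09  0.05  2.15  0.    0.95 -0.35]
turn rotvec [ 0.003  0.    -0.   ]
shift cm (after turn) [ 22.37  16.9  -16.83]
```

```bash
python3 - <<'E'
from h import *
go([.407,.32,.20],15)
E
```

```text
t 3.85 tcp [0.4817 0.0602 0.0827] open 0.531 F 41.51 q [-0.09  0.05  2.15  0.    0.95 -0.35]
turn rotvec [ 0.003  0.    -0.   ]
shift cm (after turn) [ 27.02  -0.49 -11.73]
```

Call:
send_rows(
  series=[
    [[0,0,-1,0,0,0,-0.4],[0,0,-3,0,0,0,-0.4],[0,0,-4,0,0,0,-0.4],[0,0,-3,0,0,0,-0.4],[0,0,-1,0,0,0,-0.4],[0,0,0,0,0,0,-0.4]],
  ],
)

```text
time: 4.6
eef_pos: [0.4804, 0.0601, 0.2011]
tcp_rot: [0.609, 0.793, -0.0, -0.0]
contact_force: [-0.2, 0.3, -1.3]
opening: 0.529
finger_force: 41.2
```

Call:
send_rows(
  series=[
    [[1.5,0,0,0,0,0,-0.4],[3,0,0,0,0,0,-0.4],[4.5,0,0,0,0,0,-0.4],[4.5,-0.2,0,0,0,0,-0.4],[4.5,-0.3,0,0,0,0,-0.4],[4.5,0,0,0,0,0,-0.4],[3,0,0,0,0,0,-0.4],[1.5,0,0,0,0,0,-0.4],[0,0,2,0,0,0,-0.4],[0,0,3,0,0,0,-0.4]],
  ],
)

```text
time: 5.85
eef_pos: [0.406, 0.32, 0.1509]
tcp_rot: [0.609, 0.794, 0.0, 0.0]
contact_force: [0.6, 0.5, -1.1]
opening: 0.531
finger_force: 41.2
```

Call:
send_rows(
  series=[
    [[0,0,3,0,0,0,-0.4],[0,0,2,0,0,0,-0.4],[0,0,1,0,0,0,-0.4],[0,0,0.5,0,0,0,-0.4],[0,0,0.4,0,0,0,-0.4],[0,0,0,0,0,0,-0.4]],
  ],
)

```text
time: 6.6
eef_pos: [0.4061, 0.3198, 0.0827]
tcp_rot: [0.609, 0.793, 0.0, 0.0]
contact_force: [0.6, 0.0, -1.0]
opening: 0.526
finger_force: 41.2
```

Call:
send_rows(
  series=[
    [[0,0,0.2,0,0,0,-0.4],[0,0,0.15,0,0,0,-0.4],[0,0,0,0,0,0,-0.4],[0,0,0,0,0,0,-0.4]],
  ],
)

```text
time: 7.1
eef_pos: [0.4058, 0.3196, 0.0789]
tcp_rot: [0.609, 0.793, 0.0, 0.0]
contact_force: [-0.3, -0.4, -0.7]
opening: 0.524
finger_force: 41.2
```

Call:
send_rows(
  series=[
    [[0,0,0,0,0,0,0.3],[0,0,0,0,0,0,0.7],[0,0,0,0,0,0,1],[0,0,0,0,0,0,1],[0,0,-2,0,0,0,1],[0,0,-4,0,0,0,1],[0,0,-5,0,0,0,1],[0,0,-4,0,0,0,1],[0,0,0,0,0,0,1]],
  ],
)

```text
time: 8.22
eef_pos: [0.4079, 0.3208, 0.2335]
tcp_rot: [0.609, 0.793, 0.004, 0.002]
contact_force: [-0.1, -0.4, 0.2]
opening: 1.003
finger_force: 0.0
```

```bash
python3 - <<'E'
from h import *
s=go([.5008,-.0354,.231],15); c=ctrl.read_camera("top")
hsv=cv2.cvtColor(c["img"],cv2.COLOR_RGB2HSV); m=cv2.inRange(hsv,(5,120,60),(20,255,255))
# disc orange & bottle
n,l,st,ce=cv2.connectedComponentsWithStats(m[100:270,130:360]); print([(st[i],ce[i]+[130,100]) for i in range(1,n) if st[i][4]>80])
cv2.imwrite("pics/t2.png",c["img"][80:280,130:400,::-1].repeat(2,0).repeat(2,1))
E
```

```text
t 8.22 tcp [0.4079 0.3208 0.2335] open 1.003 F 0.0 q [ 0.47 -0.07  1.96  0.    1.24  0.21]
turn rotvec [ 0.009 -0.002  0.   ]
shift cm (after turn) [-36.81  -0.25   0.25]
[(array([153,  78,  30,  31, 713], dtype=int32), array([297.03646564, 193.05750351])), (array([ 21, 115,  33,  22, 537], dtype=int32), array([166.53072626, 225.83426443])), (array([118, 130,  25,  40, 220], dtype=int32), array([260.09090909, 250.05454545])), (array([131, 133,  21,  37, 137], dtype=int32), array([271.73722628, 250.57664234]))]
```

View pics/t2.png

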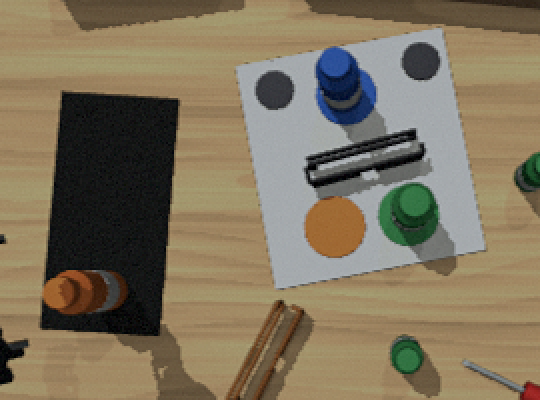

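The orange bottle stands on the mat, cap at crop (62,292). The orange disc is fully visible, centroid at full-image px (297.0,193.1). Next is green.

Call:
send_rows(
  series=[
    [[-3,0,0,0,0,0,1],[-5,0,0,0,0,0,1],[-5.5,0,0,0,0,0,1],[-5.5,-0.2,0,0,0,0,1],[-5.5,0,0,0,0,0,1],[-5,0,0,0,0,0,1],[-4,0,0,0,0,0,1],[-3,0,0,0,0,0,1],[0,0,0,0,0,0,1]],
  ],
)

```text
time: 9.4
eef_pos: [0.4977, -0.0348, 0.2266]
tcp_rot: [0.61, 0.792, -0.001, -0.002]
contact_force: [-0.5, 0.4, 0.4]
opening: 1.003
finger_force: 0.0
```

```bash
python3 - <<'E'
from h import *
s=go([.5008,-.0354,.083],15); c=wcam(s); hsv=cv2.cvtColor(c["img"],cv2.COLOR_RGB2HSV)
m=cv2.inRange(hsv,(45,80,40),(80,255,255)); n,l,st,ce=cv2.connectedComponentsWithStats(m)
print([(st[i].tolist(),ce[i].round(1)) for i in range(1,n) if st[i][4]>150])
x=np.array(c["R"])@[.5008,-.0354,.152]+c["t"]; print("pred cap",x[:2]/x[2]*c["fx"]+[c["cx"],c["cy"]])
E
```

```text
t 9.4 tcp [ 0.4977 -0.0348  0.2266] open 1.003 F 0.0 q [-0.27 -0.1   2.    0.    1.24 -0.53]
turn rotvec [-0.003 -0.002 -0.003]
shift cm (after turn) [-0.14  0.28 14.36]
[([124, 120, 60, 38, 1770], array([154.2, 138.8])), ([288, 138, 58, 90, 3698], array([318.1, 182.3])), ([311, 283, 29, 55, 1312], array([325. , 309.3]))]
pred cap [318.18634539 212.28102022]
```

Call:
send_rows(
  series=[
    [[0.1,0.3,3,0,0,0,1],[0,0,4,0,0,0,1],[0,0,4,0,0,0,1],[0,0,2.4,0,0,0,1],[0,0,1,0,0,0,1],[0,0,0,0,0,0,0.1],[0,0,0,0,0,0,-0.2],[0,0,0,0,0,0,-0.4],[0,0,0,0,0,0,-0.4],[0,0,0,0,0,0,-0.4]],
  ],
)

```text
time: 10.7
eef_pos: [0.5022, -0.0319, 0.0864]
tcp_rot: [0.609, 0.793, 0.001, 0.001]
contact_force: [-1.2, 0.9, 5.2]
opening: 0.526
finger_force: 42.0
```

Call:
send_rows(
  series=[
    [[0,0,-1,0,0,0,-0.4],[0,0,-3,0,0,0,-0.4],[0,0,-4,0,0,0,-0.4],[0,0,-3,0,0,0,-0.4],[0,0,-1,0,0,0,-0.4],[0,0,0,0,0,0,-0.4]],
  ],
)

```text
time: 11.45
eef_pos: [0.5008, -0.0316, 0.2045]
tcp_rot: [0.609, 0.793, -0.0, -0.0]
contact_force: [0.7, 0.4, -3.0]
opening: 0.527
finger_force: 41.6
```

```bash
python3 - <<'E'
from h import *
go([.497,.316,.20],15)
E
```

```text
t 11.45 tcp [ 0.5008 -0.0316  0.2045] open 0.527 F 41.63 q [-0.27 -0.08  2.02 -0.    1.2  -0.53]
turn rotvec [-0. -0.  0.]
shift cm (after turn) [33.68  8.63  0.45]
```

Call:
send_rows(
  series=[
    [[2,0.5,0,0,0,0,-0.4],[4,1,0,0,0,0,-0.4],[5,1.3,0,0,0,0,-0.4],[5,1.3,0,0,0,0,-0.4],[5,1.3,0,0,0,0,-0.4],[5,1.3,0,0,0,0,-0.4],[4,1,0,0,0,0,-0.4],[2.5,0.6,0,0,0,0,-0.4],[1.2,0.3,0,0,0,0,-0.4],[0,0,0,0,0,0,-0.4]],
  ],
)

```text
time: 12.7
eef_pos: [0.4962, 0.3159, 0.2032]
tcp_rot: [0.608, 0.794, -0.001, -0.001]
contact_force: [-0.2, 0.3, -2.8]
opening: 0.525
finger_force: 41.5
```

Call:
send_rows(
  series=[
    [[0,0,2,0,0,0,-0.4],[0,0,3,0,0,0,-0.4],[0,0,3,0,0,0,-0.4],[0,0,2,0,0,0,-0.4],[0,0,1,0,0,0,-0.4],[0,0,0.4,0,0,0,-0.4],[0,0,0.3,0,0,0,-0.4],[0,0,0,0,0,0,-0.4]],
  ],
)

```text
time: 13.7
eef_pos: [0.4973, 0.3163, 0.0886]
tcp_rot: [0.609, 0.793, 0.001, 0.0]
contact_force: [0.2, 0.3, -1.8]
opening: 0.526
finger_force: 41.5
```

Call:
send_rows(
  series=[
    [[0,0,0.3,0,0,0,-0.4],[0,0,0.3,0,0,0,-0.4],[0,0,0,0,0,0,-0.4],[0,0,0,0,0,0,0.3],[0,0,0,0,0,0,0.7],[0,0,0,0,0,0,1],[0,0,0,0,0,0,1],[0,0,-2,0,0,0,1],[0,0,-4,0,0,0,1],[0,0,-5,0,0,0,1]],
  ],
)

```text
time: 14.95
eef_pos: [0.4964, 0.3159, 0.1934]
tcp_rot: [0.609, 0.793, -0.0, -0.0]
contact_force: [0.6, 0.9, -0.1]
opening: 0.998
finger_force: 0.0
```

Call:
send_rows(
  series=[
    [[0,0,-3.5,0,0,0,1],[0,0,0,0,0,0,1]],
  ],
)

```text
time: 15.2
eef_pos: [0.4991, 0.3171, 0.233]
tcp_rot: [0.609, 0.793, 0.005, 0.003]
contact_force: [0.1, -0.5, -0.1]
opening: 0.999
finger_force: 0.0
```

```bash
python3 - <<'E'
from h import *
s=go([.6377,.046,.231],15); c=ctrl.read_camera("top")
hsv=cv2.cvtColor(c["img"],cv2.COLOR_RGB2HSV)
for nm,lo,hi in (("o",(5,120,60),(20,255,255)),("g",(45,80,40),(80,255,255))):
    m=cv2.inRange(hsv,lo,hi)
    n,l,st,ce=cv2.connectedComponentsWithStats(m[100:270,130:370])
    for i in range(1,n):
        if st[i][4]>60:
            p=ce[i]+[130,100]; print(nm,st[i],p.round(1),"disc plane",ray(c,p,.007)[0].round(4))
E
```

```text
t 15.2 tcp [0.4991 0.3171 0.233 ] open 0.999 F 0.0 q [0.39 0.1  1.79 0.   1.24 0.13]
turn rotvec [ 0.01  -0.001  0.   ]
shift cm (after turn) [-29.77   6.37   0.2 ]
o [153  78  30  31 712] [297.1 193.1] disc plane [0.4852 0.0533 0.007 ]
o [ 21 115  33  22 548] [166.8 225.8] disc plane [0.404 0.353 0.007]
o [117 130  26  40 244] [259.6 250.8] disc plane [0.3506 0.1365 0.007 ]
o [131 133  21  37 139] [272.  250.1] disc plane [0.3527 0.1081 0.007 ]
g [ 25  71  29  23 416] [167.2 181.6] disc plane [0.5066 0.3564 0.007 ]
g [189  73  30  30 707] [333.9 187.3] disc plane [ 0.5    -0.0322  0.007 ]
g [196 149  16  18 216] [333. 258.] disc plane [ 0.3373 -0.0327  0.007 ]
```

Call:
send_rows(
  series=[
    [[-2.5,0.5,0,0,0,0,1],[-4.5,1,0,0,0,0,1],[-5,1.2,0,0,0,0,1],[-5,1.2,0,0,0,0,1],[-5,1,0,0,0,0,1],[-4.5,0.9,0,0,0,0,1],[-3.2,0.6,0,0,0,0,1],[0,0,0,0,0,0,1]],
  ],
)

```text
time: 16.25
eef_pos: [0.6353, 0.0437, 0.2247]
tcp_rot: [0.61, 0.792, -0.001, -0.001]
contact_force: [0.0, 0.3, 0.1]
opening: 1.0
finger_force: 0.0
```

```bash
python3 - <<'E'
from h import *
s=go([.6377,.046,.083],15); c=wcam(s); hsv=cv2.cvtColor(c["img"],cv2.COLOR_RGB2HSV)
m=cv2.inRange(hsv,(100,120,40),(130,255,255)); n,l,st,ce=cv2.connectedComponentsWithStats(m)
print([(st[i].tolist(),ce[i].round(1)) for i in range(1,n) if st[i][4]>150])
x=np.array(c["R"])@[.6377,.046,.152]+c["t"]; print("pred cap",x[:2]/x[2]*c["fx"]+[c["cx"],c["cy"]])
E
```

```text
t 16.25 tcp [0.6353 0.0437 0.2247] open 1.0 F 0.0 q [-0.09  0.21  1.68 -0.    1.25 -0.35]
turn rotvec [-0.003 -0.001 -0.003]
shift cm (after turn) [ 0.16  0.29 14.17]
[([520, 0, 120, 89, 8573], array([581.7,  43.2])), ([601, 91, 39, 42, 345], array([621. , 105.2])), ([290, 141, 58, 86, 3433], array([320.2, 183.4]))]
pred cap [318.29851054 209.31024556]
```

Well aligned; grip blue.

Call:
send_rows(
  series=[
    [[0.3,0.2,3,0,0,0,1],[0,0,4,0,0,0,1],[0,0,4,0,0,0,1],[0,0,2.4,0,0,0,1],[0,0,1,0,0,0,1],[0,0,0,0,0,0,0.1],[0,0,0,0,0,0,-0.2],[0,0,0,0,0,0,-0.4],[0,0,0,0,0,0,-0.4],[0,0,0,0,0,0,-0.4]],
  ],
)

```text
time: 17.55
eef_pos: [0.6382, 0.0492, 0.0848]
tcp_rot: [0.609, 0.793, 0.001, 0.002]
contact_force: [1.8, 1.2, 5.4]
opening: 0.523
finger_force: 41.5
```

Call:
send_rows(
  series=[
    [[0,0,-1,0,0,0,-0.4],[0,0,-3,0,0,0,-0.4],[0,0,-4,0,0,0,-0.4],[0,0,-3,0,0,0,-0.4],[0,0,-1,0,0,0,-0.4],[0,0,0,0,0,0,-0.4]],
  ],
)

```text
time: 18.3
eef_pos: [0.6363, 0.0492, 0.2023]
tcp_rot: [0.609, 0.793, -0.0, -0.0]
contact_force: [-0.1, 0.0, -1.0]
opening: 0.533
finger_force: 41.2
```

```bash
python3 - <<'E'
from h import *
go([.588,.312,.20],15)
E
```

```text
t 18.3 tcp [0.6363 0.0492 0.2023] open 0.533 F 41.17 q [-0.08  0.23  1.7  -0.    1.21 -0.34]
turn rotvec [-0.001 -0.     0.   ]
shift cm (after turn) [26.63  2.14  0.23]
```

Call:
send_rows(
  series=[
    [[1.5,0,0,0,0,0,-0.4],[3,0.3,0,0,0,0,-0.4],[4.5,0.4,0,0,0,0,-0.4],[4.5,0.4,0,0,0,0,-0.4],[4.5,0.4,0,0,0,0,-0.4],[4,0.4,0,0,0,0,-0.4],[3,0.2,0,0,0,0,-0.4],[1.6,0,0,0,0,0,-0.4],[0,0,1,0,0,0,-0.4],[0,0,2,0,0,0,-0.4]],
  ],
)

```text
time: 19.55
eef_pos: [0.5886, 0.3109, 0.1722]
tcp_rot: [0.609, 0.793, 0.0, 0.001]
contact_force: [-0.2, 0.7, -1.2]
opening: 0.526
finger_force: 41.2
```

Call:
send_rows(
  series=[
    [[0,0,3,0,0,0,-0.4],[0,0,3,0,0,0,-0.4],[0,0,2,0,0,0,-0.4],[0,0,0.5,0,0,0,-0.4],[0,0,0,0,0,0,-0.4]],
  ],
)

```text
time: 20.18
eef_pos: [0.5885, 0.3113, 0.088]
tcp_rot: [0.609, 0.793, 0.0, 0.0]
contact_force: [0.3, 0.4, -1.5]
opening: 0.528
finger_force: 41.1
```

Call:
send_rows(
  series=[
    [[0,0,0.4,0,0,0,-0.4],[0,0,0.3,0,0,0,-0.4],[0,0,0,0,0,0,-0.4],[0,0,0,0,0,0,0.3],[0,0,0,0,0,0,0.7],[0,0,0,0,0,0,1],[0,0,0,0,0,0,1],[0,0,-2,0,0,0,1],[0,0,-4,0,0,0,1],[0,0,-5,0,0,0,1]],
  ],
)

```text
time: 21.42
eef_pos: [0.5877, 0.3114, 0.1923]
tcp_rot: [0.609, 0.793, -0.001, -0.0]
contact_force: [0.9, 1.4, 0.6]
opening: 1.001
finger_force: 0.0
```

Call:
send_rows(
  series=[
    [[0,0,-3.5,0,0,0,1],[0,0,0,0,0,0,1],[0,0,0,0,0,0,1]],
  ],
)

```text
time: 21.8
eef_pos: [0.5878, 0.3115, 0.2257]
tcp_rot: [0.609, 0.793, -0.0, -0.0]
contact_force: [0.3, 0.3, 0.9]
opening: 1.004
finger_force: 0.0
```

```bash
python3 - <<'E'
from h import *
c=ctrl.read_camera("top"); hsv=cv2.cvtColor(c["img"],cv2.COLOR_RGB2HSV)
for nm,lo,hi in (("o",(5,120,60),(20,255,255)),("g",(45,80,40),(80,255,255)),("b",(100,120,40),(130,255,255))):
    n,l,st,ce=cv2.connectedComponentsWithStats(cv2.inRange(hsv,lo,hi)[100:270,130:370])
    for i in range(1,n):
        if st[i][4]>60:
            p=ce[i]+[130,100]; print(nm,st[i],p.round(1),"disc plane",ray(c,p,.007)[0].round(4))
go([.562,.0195,.231],15)
cv2.imwrite("pics/t3.png",c["img"][80:280,130:400,::-1].repeat(2,0).repeat(2,1))
cv2.imwrite("pics/t3g.png",cv2.resize(c["img"][135:185,270:355,::-1],None,fx=9,fy=9,interpolation=cv2.INTER_CUBIC))
np.savez("t3.npz",**{k:np.array(v) for k,v in c.items()})
E
```

```text
o [153  78  30  31 715] [297.1 193.1] disc plane [0.4852 0.0533 0.007 ]
o [ 21 115  33  22 546] [166.7 225.9] disc plane [0.4038 0.3533 0.007 ]
o [117 130  26  40 238] [260.  250.1] disc plane [0.3522 0.1357 0.007 ]
o [131 133  21  37 139] [272.  250.1] disc plane [0.3526 0.1081 0.007 ]
g [ 25  71  30  23 454] [168.  181.9] disc plane [0.5059 0.3546 0.007 ]
g [189  73  30  30 705] [333.9 187.4] disc plane [ 0.5    -0.0322  0.007 ]
g [196 149  16  18 214] [333.1 258. ] disc plane [ 0.3371 -0.0327  0.007 ]
b [158  13  30  30 687] [302.8 127.2] disc plane [0.6405 0.0433 0.007 ]
b [ 29  27  31  25 578] [174.  138.3] disc plane [0.6088 0.3451 0.007 ]
b [56 38 13 18 62] [194.7 148.7] disc plane [0.585  0.2955 0.007 ]
t 21.85 tcp [0.5873 0.3113 0.2244] open 1.004 F 0.0 q [ 0.33  0.27  1.61 -0.    1.26  0.07]
turn rotvec [-0.002  0.     0.   ]
shift cm (after turn) [-27.53 -10.    -0.66]
```

View pics/t3.png

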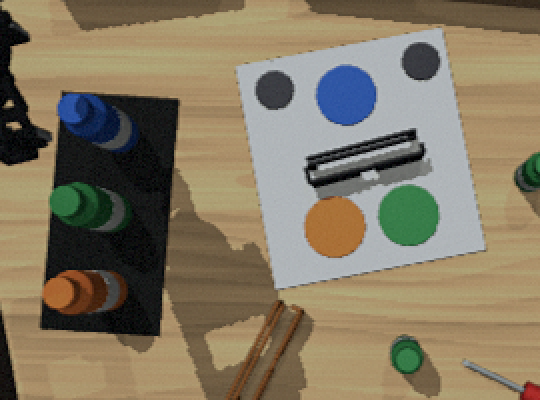

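View pics/t3g.png

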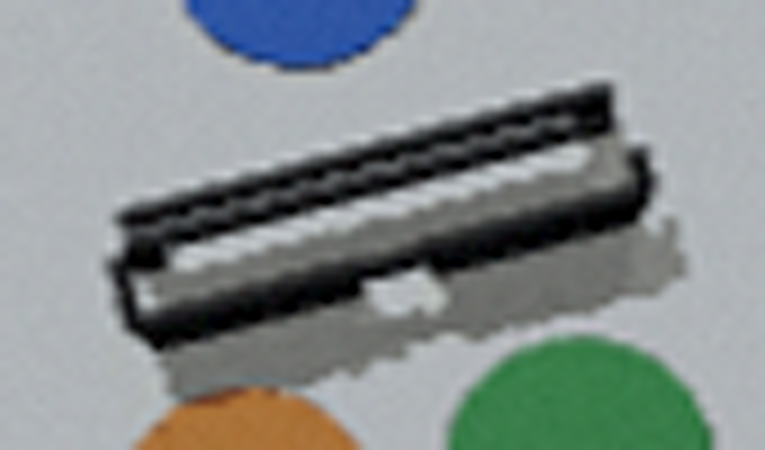

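All three bottles stand on the mat and all three discs are bare. In the 9x crop the front frame's lower edge runs (155,350) to (640,215). The arms' rear edge runs (120,213) to (607,88), with extreme ends at (112,262) and (655,180).

```bash
python3 - <<'E'
from h import *
c={k:v for k,v in np.load("t3.npz").items()}
f=lambda p,z: ray(c,np.array(p)/9-0.5+[270,135],z)[0][:2]
A,B=f((155,350),.006),f((640,215),.006); C,D=f((120,213),.042),f((607,88),.042); E,F=f((112,262),.04),f((655,180),.04)
ang=lambda a,b: np.degrees(np.arctan2(*(a-b)[::-1]))
print(A,B,C,D,E,F); print(ang(A,B),ang(C,D),np.linalg.norm(E-F))
th=np.deg2rad((ang(A,B)+ang(C,D))/2); l=np.array([np.cos(th),np.sin(th)]); n=np.array([l[1],-l[0]])
pf=((A+B)/2)@n; pr=((C+D)/2)@n; print("n",n,"depth",pr-pf)
mid=(E+F)/2@l; ctr=(pf+.017+pr-.0155)/2; G=mid*l+ctr*n; print("glasses origin",G, "yaw of x",np.degrees(np.arctan2(n[1],n[0])))
g=np.degrees(np.arctan2(n[1],n[0]))
go([G[0],G[1],.231],g)
E
```

```text
[0.53084865 0.07853736] [ 0.56834258 -0.0467112 ] [0.56115132 0.08481198] [ 0.59486162 -0.03648982] [0.54904631 0.08671673] [ 0.5721358  -0.04894311]
106.6653967769172 105.53084463526649 0.13761074433826656
n [0.96078825 0.27728314] depth 0.029583850463101857
glasses origin [0.56458127 0.02003839] yaw of x 16.09812070609185
t 21.85 tcp [0.5873 0.3113 0.2244] open 1.004 F 0.0 q [ 0.33  0.27  1.61 -0.    1.26  0.07]
turn rotvec [-0.002  0.    -0.019]
shift cm (after turn) [-27.35 -10.26  -0.66]
```

Call:
send_rows(
  series=[
    [[-2.5,-0.8,0,0,0,-0.019,1],[-4,-1.5,0,0,0,0,1],[-5,-2,0,0,0,0,1],[-5,-2,0,0,0,0,1],[-5,-2,0,0,0,0,1],[-3.8,-1.4,0,0,0,0,1],[-2,-0.6,0,0,0,0,1],[0,0,0,0,0,0,1]],
  ],
)

```text
time: 22.85
eef_pos: [0.5641, 0.0201, 0.2248]
tcp_rot: [0.602, 0.799, -0.0, -0.001]
contact_force: [0.1, 0.2, 1.0]
opening: 0.999
finger_force: 0.0
```

```bash
python3 - <<'E'
from h import *
s=go([.5646,.0200,.013],16); c=wcam(s)
x=np.array(c["R"])@[.5646,.02,.042]+c["t"]; print("pred ctr",x[:2]/x[2]*c["fx"]+[c["cx"],c["cy"]])
cv2.imwrite("pics/w3.png",c["img"][:,:,::-1])
np.savez("w3.npz",**{k:np.array(v) for k,v in c.items()})
E
```

```text
t 22.85 tcp [0.5641 0.0201 0.2248] open 0.999 F 0.0 q [-0.14  0.05  1.86  0.    1.24 -0.42]
turn rotvec [-0.002 -0.001 -0.   ]
shift cm (after turn) [-0.03  0.05 21.18]
pred ctr [314.60809105 176.30880329]
```

View pics/w3.png

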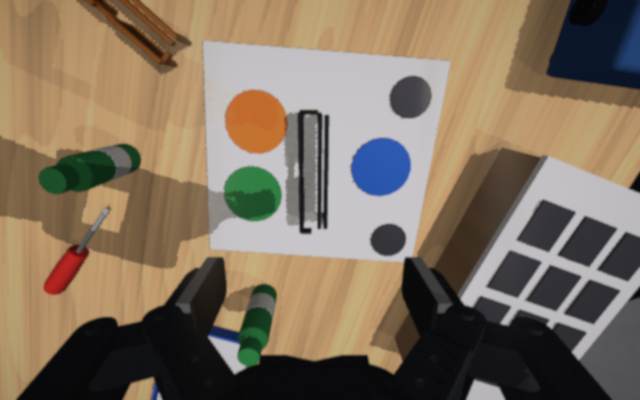

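Glasses seen at cols 300–328, rows 112–232, centre (314,172) against (314.6,176) predicted. They are between the fingers, so descend.

Call:
send_rows(
  series=[
    [[0,0,3,0,0,0,1],[0,0,4.5,0,0,0,1],[0,0,4.5,0,0,0,1],[0,0,4,0,0,0,1],[0,0,3,0,0,0,1],[0,0,1.6,0,0,0,1],[0,0,0.3,0,0,0,1],[0,0,0,0,0,0,1]],
  ],
  force=20,
)

```text
time: 23.9
eef_pos: [0.5653, 0.0211, 0.0178]
tcp_rot: [0.601, 0.799, 0.0, 0.001]
contact_force: [0.2, -0.4, 0.9]
opening: 1.0
finger_force: 0.0
```

Call:
send_rows(
  series=[
    [[0,0,0.2,0,0,0,0.5],[0,0,0,0,0,0,0.2],[0,0,0,0,0,0,0],[0,0,0,0,0,0,-0.2],[0,0,0,0,0,0,-0.4],[0,0,0,0,0,0,-0.5],[0,0,0,0,0,0,-0.5],[0,0,0,0,0,0,-0.5]],
  ],
)

```text
time: 24.9
eef_pos: [0.5646, 0.0207, 0.015]
tcp_rot: [0.601, 0.799, 0.0, 0.0]
contact_force: [0.1, -0.3, 2.5]
opening: 0.378
finger_force: 20.6
```

```bash
python3 - <<'E'
from h import *
go(None,16)
E
```

```text
t 24.9 tcp [0.5646 0.0207 0.015 ] open 0.378 F 20.65 q [-0.14  0.33  1.97 -0.    0.84 -0.42]
turn rotvec [0.    0.    0.002]
```

Call:
send_rows(
  series=[
    [[0,0,-1,0,0,0,-0.5],[0,0,-2,0,0,0,-0.5],[0,0,-4,0,0,0,-0.5],[0,0,-4,0,0,0,-0.5],[0,0,-4,0,0,0,-0.5],[0,0,-4,0,0,0,-0.5],[0,0,-2,0,0,0,-0.5],[0,0,-1,0,0,0.08,-0.5],[0,0,0,0,0,0.12,-0.5],[0,0,0,0,0,0.12,-0.5]],
  ],
)

```text
time: 26.15
eef_pos: [0.5639, 0.0209, 0.2346]
tcp_rot: [0.722, 0.692, -0.0, -0.0]
contact_force: [0.2, 0.2, 0.5]
opening: 0.376
finger_force: 20.3
```

```bash
python3 - <<'E'
from h import *
go([.4905,-.349,.235],-2.15)
E
```

```text
t 26.15 tcp [0.5639 0.0209 0.2346] open 0.376 F 20.33 q [-0.14  0.04  1.85  0.    1.25 -0.1 ]
turn rotvec [-0.001 -0.    -0.005]
shift cm (after turn) [-37.23  -5.95  -0.04]
```

Call:
send_rows(
  series=[
    [[-2,-0.3,0,0,0,-0.005,-0.5],[-4,-0.6,0,0,0,0,-0.5],[-5,-0.8,0,0,0,0,-0.5],[-5,-0.8,0,0,0,0,-0.5],[-5,-0.8,0,0,0,0,-0.5],[-5,-0.8,0,0,0,0,-0.5],[-5,-0.8,0,0,0,0,-0.5],[-4,-0.7,0,0,0,0,-0.5],[-2.2,-0.35,0,0,0,0,-0.5],[0,0,0,0,0,0,-0.5]],
  ],
)

```text
time: 27.4
eef_pos: [0.4917, -0.3496, 0.2344]
tcp_rot: [0.72, 0.694, 0.0, -0.001]
contact_force: [0.2, -0.5, -0.6]
opening: 0.382
finger_force: 20.3
```

```bash
python3 - <<'E'
from h import *
s=go([.4905,-.349,.0155],-2.15)
c=ctrl.read_camera("top"); cv2.imwrite("pics/t4.png",c["img"][120:270,380:560,::-1].repeat(3,0).repeat(3,1))
E
```

```text
t 27.4 tcp [ 0.4917 -0.3496  0.2344] open 0.382 F 20.33 q [-0.79  0.13  1.76  0.    1.26 -0.75]
turn rotvec [-0.001 -0.001  0.002]
shift cm (after turn) [ 0.05 -0.13 21.89]
```

View pics/t4.png

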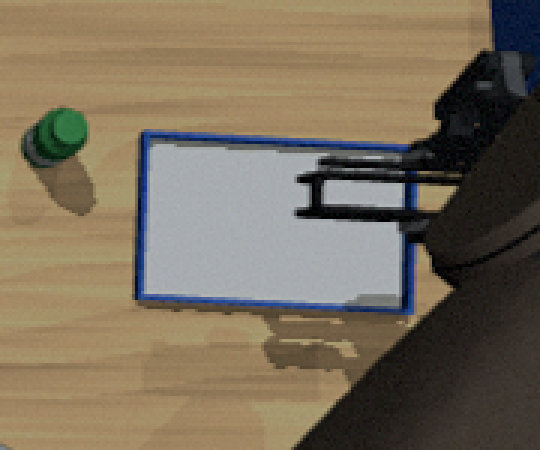

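The glasses hang above the tray, parallel to its length. Lowering.

Call:
send_rows(
  series=[
    [[0,-0.1,3,0,0,0,-0.5],[0,0,4,0,0,0,-0.5],[0,0,4,0,0,0,-0.5],[0,0,4,0,0,0,-0.5],[0,0,3,0,0,0,-0.5],[0,0,2,0,0,0,-0.5],[0,0,1,0,0,0,-0.5],[0,0,0.2,0,0,0,-0.5],[0,0,0,0,0,0,-0.5]],
  ],
)

```text
time: 28.58
eef_pos: [0.4919, -0.3495, 0.024]
tcp_rot: [0.719, 0.695, 0.0, 0.001]
contact_force: [-0.4, 0.4, 0.6]
opening: 0.379
finger_force: 20.3
```

```bash
python3 - <<'E'
from h import *
go([.4905,-.349,.0155],-2.15)
E
```

```text
t 28.57 tcp [ 0.4919 -0.3495  0.024 ] open 0.379 F 20.34 q [-0.79  0.38  1.88  0.    0.88 -0.75]
turn rotvec [0.002 0.001 0.004]
shift cm (after turn) [ 0.05 -0.14  0.85]
```

Call:
send_rows(
  series=[
    [[0,-0.1,0.4,0,0,0,-0.5],[0,0,0.3,0,0,0,-0.5],[0,0,0.1,0,0,0,-0.5],[0,0,0,0,0,0,-0.5]],
  ],
)

```text
time: 29.08
eef_pos: [0.4901, -0.349, 0.0151]
tcp_rot: [0.719, 0.695, -0.0, -0.0]
contact_force: [-1.8, 0.9, 1.0]
opening: 0.377
finger_force: 20.6
```

Call:
send_rows(
  series=[
    [[0,0,0,0,0,0,-0.1],[0,0,0,0,0,0,0.1],[0,0,0,0,0,0,0.2],[0,0,0,0,0,0,0.2],[0,0,-1,0,0,0,0.2],[0,0,-3,0,0,0,0.2],[0,0,-5,0,0,0,1],[0,0,-5,0,0,0,1],[0,0,-5,0,0,0,1],[0,0,-3,0,0,0,1]],
  ],
)

```text
time: 30.32
eef_pos: [0.491, -0.3496, 0.2395]
tcp_rot: [0.719, 0.695, 0.0, 0.003]
contact_force: [0.3, 0.0, 0.4]
opening: 0.997
finger_force: 0.0
```

```bash
python3 - <<'E'
from h import *
go([.4058,.3196,.233],15)
E
```

```text
t 30.32 tcp [ 0.491  -0.3496  0.2395] open 0.997 F 0.0 q [-0.79  0.12  1.76  0.    1.26 -0.75]
turn rotvec [ 0.004  0.005 -0.296]
shift cm (after turn) [66.85  9.1   0.65]
```

Call:
send_rows(
  series=[
    [[0,0,0,0,0,-0.148,1],[0,0,0,0,0,-0.148,1],[3,1.3,0,0,0,0,1],[5,2.2,0,0,0,0,1],[5.4,2.3,0,0,0,0,1],[5.4,2.3,0,0,0,0,1],[5.4,2.3,0,0,0,0,1],[5.4,2.3,0,0,0,0,1],[5.4,2.3,0,0,0,0,1],[5,2.2,0,0,0,0,1]],
  ],
)

```text
time: 31.58
eef_pos: [0.5527, 0.0841, 0.2359]
tcp_rot: [0.609, 0.794, 0.0, 0.001]
contact_force: [0.3, -0.2, 0.9]
opening: 1.002
finger_force: 0.0
```

```bash
python3 - <<'E'
from h import *
go([.588,.3113,.235],15)
c=ctrl.read_camera("top"); cv2.imwrite("pics/t5.png",cv2.resize(c["img"][150:240,410:535,::-1],None,fx=6,fy=6,interpolation=cv2.INTER_CUBIC))
hsv=cv2.cvtColor(c["img"],cv2.COLOR_RGB2HSV)
m=((hsv[...,2]>105)&(hsv[...,1]<60)).astype(np.uint8); k=np.zeros_like(m);k[150:240,415:530]=m[150:240,415:530]
k=cv2.morphologyEx(k,cv2.MORPH_CLOSE,np.ones((25,25)))
q=max(cv2.findContours(k,0,1)[0],key=cv2.contourArea)[:,0]; print("inner",cv2.minAreaRect(ray(c,q,.004)[:,:2].astype(np.float32)*1000))
np.savez("t5.npz",**{k:np.array(v) for k,v in c.items()})
E
```

```text
t 31.57 tcp [0.5527 0.0841 0.2359] open 1.002 F 0.0 q [-0.03  0.03  1.86 -0.    1.25 -0.29]
turn rotvec [0.002 0.001 0.001]
shift cm (after turn) [21.04  9.29  0.09]
inner ((492.0466003417969, -356.0625), (214.13845825195312, 133.40162658691406), 87.84759521484375)
```

View pics/t5.png

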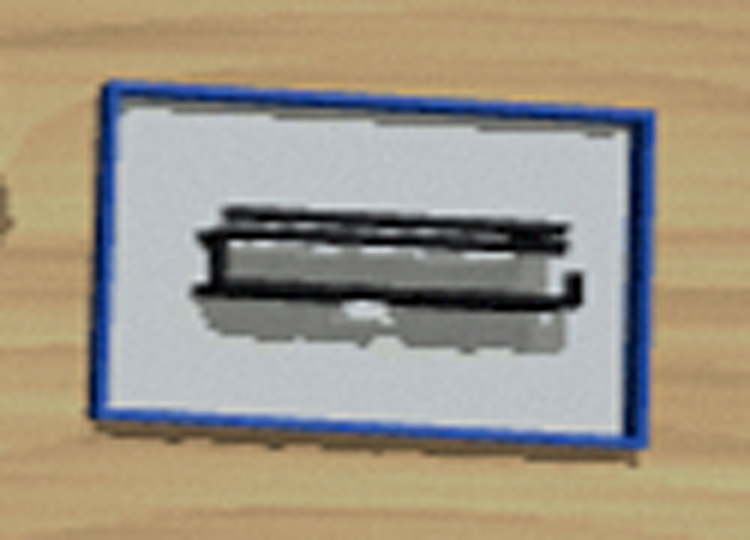

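The glasses stand parallel in the tray. Ends at crop x 197–580 give, after parallax, a centre within about 4 mm of the tray's. Now return blue.

Call:
send_rows(
  series=[
    [[4,1.8,0,0,0,0,1],[5,2.2,0,0,0,0,1],[5,2.2,0,0,0,0,1],[4.5,2,0,0,0,0,1],[2.5,1.1,0,0,0,0,1],[0,0,0,0,0,0,1]],
  ],
)

```text
time: 32.38
eef_pos: [0.5879, 0.3106, 0.2352]
tcp_rot: [0.608, 0.794, 0.0, 0.0]
contact_force: [0.1, -0.1, 0.1]
opening: 0.999
finger_force: 0.0
```

```bash
python3 - <<'E'
from h import *
go([.5883,.3113,.082],15)
E
```

```text
t 32.38 tcp [0.5879 0.3106 0.2352] open 0.999 F 0.0 q [ 0.33  0.26  1.6  -0.    1.28  0.07]
turn rotvec [0.    0.    0.003]
shift cm (after turn) [ 0.06  0.06 15.32]
```

Call:
send_rows(
  series=[
    [[0,0,3,0,0,0,1],[0,0,4,0,0,0,1],[0,0,4,0,0,0,1],[0,0,3,0,0,0,1],[0,0,1.3,0,0,0,1],[0,0,0,0,0,0,0.1],[0,0,0,0,0,0,-0.2],[0,0,0,0,0,0,-0.4],[0,0,0,0,0,0,-0.4],[0,0,0,0,0,0,-0.4]],
  ],
  force=40,
)

```text
time: 33.62
eef_pos: [0.5898, 0.3094, 0.0843]
tcp_rot: [0.609, 0.793, 0.002, 0.001]
contact_force: [0.9, -0.5, 5.6]
opening: 0.52
finger_force: 41.6
```

Call:
send_rows(
  series=[
    [[0,0,-1,0,0,0,-0.4],[0,0,-3,0,0,0,-0.4],[0,0,-4,0,0,0,-0.4],[0,0,-3,0,0,0,-0.4],[0,0,-1,0,0,0,-0.4],[0,0,0,0,0,0,-0.4]],
  ],
)

```text
time: 34.38
eef_pos: [0.5878, 0.3089, 0.2015]
tcp_rot: [0.609, 0.793, -0.0, -0.0]
contact_force: [-0.1, 0.0, -1.6]
opening: 0.524
finger_force: 41.3
```

```bash
python3 - <<'E'
from h import *
go([.6405,.0455,.20],15)
E
```

```text
t 34.38 tcp [0.5878 0.3089 0.2015] open 0.524 F 41.28 q [0.33 0.29 1.63 0.   1.22 0.07]
turn rotvec [-0. -0.  0.]
shift cm (after turn) [-26.81  -1.73   0.15]
```

Call:
send_rows(
  series=[
    [[-1.5,0,0,0,0,0,-0.4],[-3,-0.2,0,0,0,0,-0.4],[-4.5,-0.3,0,0,0,0,-0.4],[-4.5,-0.4,0,0,0,0,-0.4],[-4.5,-0.4,0,0,0,0,-0.4],[-4.2,-0.3,0,0,0,0,-0.4],[-3.2,-0.1,0,0,0,0,-0.4],[-1.6,0,0,0,0,0,-0.4],[0,0,1,0,0,0,-0.4],[0,0,2,0,0,0,-0.4]],
  ],
)

```text
time: 35.62
eef_pos: [0.6417, 0.0446, 0.1712]
tcp_rot: [0.608, 0.794, 0.0, 0.0]
contact_force: [0.5, -0.6, -2.6]
opening: 0.525
finger_force: 41.2
```

Call:
send_rows(
  series=[
    [[0,0,3,0,0,0,-0.4],[0,0,3,0,0,0,-0.4],[0,0,1.5,0,0,0,-0.4],[0,0,0.4,0,0,0,-0.4],[0,0,0,0,0,0,-0.4],[0,0,0,0,0,0,-0.4]],
  ],
)

```text
time: 36.38
eef_pos: [0.6427, 0.0437, 0.0944]
tcp_rot: [0.609, 0.793, 0.001, 0.001]
contact_force: [0.9, -0.4, -1.6]
opening: 0.523
finger_force: 41.2
```

Call:
send_rows(
  series=[
    [[0,-0.1,0.4,0,0,0,-0.4],[0,0,0.2,0,0,0,-0.4],[0,0,0,0,0,0,-0.4],[0,0,0,0,0,0,-0.4]],
  ],
)

```text
time: 36.88
eef_pos: [0.6412, 0.0433, 0.0882]
tcp_rot: [0.609, 0.793, 0.0, 0.0]
contact_force: [-1.4, 0.3, 6.1]
opening: 0.52
finger_force: 41.7
```

Contact (+6 N) shows it is seated; release and rise.

Call:
send_rows(
  series=[
    [[0,0,0,0,0,0,0.3],[0,0,0,0,0,0,0.7],[0,0,0,0,0,0,1],[0,0,0,0,0,0,1],[0,0,-2,0,0,0,1],[0,0,-4,0,0,0,1],[0,0,-5,0,0,0,1],[0,0,-4,0,0,0,1],[0,0,0,0,0,0,1]],
  ],
)

```text
time: 38.0
eef_pos: [0.6434, 0.0433, 0.2441]
tcp_rot: [0.609, 0.793, 0.003, 0.005]
contact_force: [-0.1, 0.0, -0.1]
opening: 1.001
finger_force: 0.0
```

```bash
python3 - <<'E'
from h import *
go([.4968,.316,.235],15)
E
```

```text
t 38.0 tcp [0.6434 0.0433 0.2441] open 1.001 F 0.0 q [-0.09  0.21  1.65  0.    1.27 -0.35]
turn rotvec [0.011 0.004 0.   ]
shift cm (after turn) [30.13 -7.1   0.91]
```

Call:
send_rows(
  series=[
    [[3,-0.7,0,0,0,0,1],[5,-1.2,0,0,0,0,1],[5.5,-1.3,0,0,0,0,1],[5.5,-1.3,0,0,0,0,1],[5,-1.2,0,0,0,0,1],[4,-0.9,0,0,0,0,1],[2.1,-0.5,0,0,0,0,1],[0,0,0,0,0,0,1],[0,0,0,0,0,0,1]],
  ],
)

```text
time: 39.12
eef_pos: [0.4948, 0.3148, 0.2366]
tcp_rot: [0.609, 0.793, -0.0, 0.0]
contact_force: [0.0, -0.8, 0.3]
opening: 1.0
finger_force: 0.0
```

```bash
python3 - <<'E'
from h import *
go([.4968,.316,.084],15)
E
```

```text
t 39.12 tcp [0.4948 0.3148 0.2366] open 1.0 F 0.0 q [ 0.39  0.09  1.79 -0.    1.26  0.13]
turn rotvec [-0.     0.001 -0.001]
shift cm (after turn) [ 0.07  0.23 15.26]
```

Call:
send_rows(
  series=[
    [[0.1,0.2,3,0,0,0,1],[0,0,4,0,0,0,1],[0,0,4,0,0,0,1],[0,0,3,0,0,0,1],[0,0,1.3,0,0,0,1],[0,0,0,0,0,0,0.1],[0,0,0,0,0,0,-0.2],[0,0,0,0,0,0,-0.4],[0,0,0,0,0,0,-0.4],[0,0,0,0,0,0,-0.4]],
  ],
)

```text
time: 40.38
eef_pos: [0.4971, 0.3178, 0.0859]
tcp_rot: [0.609, 0.793, 0.001, 0.001]
contact_force: [0.3, -1.7, 6.6]
opening: 0.522
finger_force: 42.0
```

Call:
send_rows(
  series=[
    [[0,0,-1,0,0,0,-0.4],[0,0,-3,0,0,0,-0.4],[0,0,-4,0,0,0,-0.4],[0,0,-3,0,0,0,-0.4],[0,0,-1,0,0,0,-0.4],[0,0,0,0,0,0,-0.4]],
  ],
)

```text
time: 41.12
eef_pos: [0.4955, 0.3172, 0.2035]
tcp_rot: [0.609, 0.793, -0.0, -0.0]
contact_force: [0.4, -0.7, -3.4]
opening: 0.522
finger_force: 41.6
```

```bash
python3 - <<'E'
from h import *
go([.500,-.0310,.20],15)
E
```

```text
t 41.12 tcp [0.4955 0.3172 0.2035] open 0.522 F 41.58 q [0.4  0.12 1.82 0.   1.2  0.13]
turn rotvec [-0. -0.  0.]
shift cm (after turn) [-33.75  -8.58   0.35]
```

Call:
send_rows(
  series=[
    [[-2,-0.5,0,0,0,0,-0.4],[-4,-1,0,0,0,0,-0.4],[-5,-1.3,0,0,0,0,-0.4],[-5,-1.3,0,0,0,0,-0.4],[-5,-1.3,0,0,0,0,-0.4],[-5,-1.3,0,0,0,0,-0.4],[-4,-1,0,0,0,0,-0.4],[-2.5,-0.6,0,0,0,0,-0.4],[-1.2,-0.3,0,0,0,0,-0.4],[0,0,0,0,0,0,-0.4]],
  ],
)

```text
time: 42.38
eef_pos: [0.4993, -0.031, 0.2028]
tcp_rot: [0.609, 0.793, -0.0, -0.001]
contact_force: [0.7, 0.9, -3.0]
opening: 0.521
finger_force: 41.5
```

Call:
send_rows(
  series=[
    [[0,0,1.5,0,0,0,-0.4],[0,0,3,0,0,0,-0.4],[0,0,3.5,0,0,0,-0.4],[0,0,2,0,0,0,-0.4],[0,0,0.8,0,0,0,-0.4],[0,0,0,0,0,0,-0.4],[0,0,0,0,0,0,-0.4]],
  ],
)

```text
time: 43.25
eef_pos: [0.5009, -0.0304, 0.0968]
tcp_rot: [0.608, 0.794, 0.0, 0.001]
contact_force: [-0.1, -0.5, -2.1]
opening: 0.526
finger_force: 41.5
```

Call:
send_rows(
  series=[
    [[0,0,0.4,0,0,0,-0.4],[0,0,0.3,0,0,0,-0.4],[0,0,0,0,0,0,-0.4],[0,0,0,0,0,0,-0.4]],
  ],
)

```text
time: 43.75
eef_pos: [0.5006, -0.0308, 0.0899]
tcp_rot: [0.609, 0.793, 0.0, 0.001]
contact_force: [-1.6, 0.3, 5.4]
opening: 0.519
finger_force: 42.3
```

Call:
send_rows(
  series=[
    [[0,0,0,0,0,0,0.3],[0,0,0,0,0,0,0.7],[0,0,0,0,0,0,1],[0,0,0,0,0,0,1],[0,0,-2,0,0,0,1],[0,0,-4,0,0,0,1],[0,0,-5,0,0,0,1],[0,0,-4,0,0,0,1],[0,0,0,0,0,0,1]],
  ],
)

```text
time: 44.88
eef_pos: [0.5023, -0.031, 0.2434]
tcp_rot: [0.609, 0.793, 0.002, 0.004]
contact_force: [0.1, -0.2, 0.9]
opening: 0.999
finger_force: 0.0
```

```bash
python3 - <<'E'
from h import *
go([.406,.3197,.235],15)
E
```

```text
t 44.88 tcp [ 0.5023 -0.031   0.2434] open 0.999 F 0.0 q [-0.26 -0.11  1.98  0.    1.26 -0.53]
turn rotvec [0.008 0.004 0.   ]
shift cm (after turn) [36.37 -0.22  0.84]
```

Call:
send_rows(
  series=[
    [[3,0,0,0,0,0,1],[5,0,0,0,0,0,1],[5.5,0,0,0,0,0,1],[5.5,0,0,0,0,0,1],[5.5,0,0,0,0,0,1],[5,0,0,0,0,0,1],[4,0,0,0,0,0,1],[2.8,0,0,0,0,0,1],[0,0,0,0,0,0,1],[0,0,0,0,0,0,1]],
  ],
)

```text
time: 46.12
eef_pos: [0.4057, 0.3194, 0.2377]
tcp_rot: [0.609, 0.793, -0.001, -0.0]
contact_force: [-0.8, -0.8, -0.5]
opening: 0.998
finger_force: 0.0
```

```bash
python3 - <<'E'
from h import *
go([.406,.3197,.081],15)
E
```

```text
t 46.12 tcp [0.4057 0.3194 0.2377] open 0.998 F 0.0 q [ 0.47 -0.07  1.95 -0.    1.26  0.21]
turn rotvec [-0.002  0.001  0.   ]
shift cm (after turn) [ 0.02  0.03 15.67]
```

Call:
send_rows(
  series=[
    [[0,0,3,0,0,0,1],[0,0,4,0,0,0,1],[0,0,4,0,0,0,1],[0,0,3.2,0,0,0,1],[0,0,1.4,0,0,0,1],[0,0,0,0,0,0,0.1],[0,0,0,0,0,0,-0.2],[0,0,0,0,0,0,-0.4],[0,0,0,0,0,0,-0.4],[0,0,0,0,0,0,-0.4]],
  ],
)

```text
time: 47.38
eef_pos: [0.4071, 0.3207, 0.0848]
tcp_rot: [0.609, 0.794, 0.001, 0.001]
contact_force: [-1.2, -0.1, 6.0]
opening: 0.527
finger_force: 41.1
```

Call:
send_rows(
  series=[
    [[0,0,-1,0,0,0,-0.4],[0,0,-3,0,0,0,-0.4],[0,0,-4,0,0,0,-0.4],[0,0,-3,0,0,0,-0.4],[0,0,-1,0,0,0,-0.4],[0,0,0,0,0,0,-0.4]],
  ],
)

```text
time: 48.12
eef_pos: [0.406, 0.3201, 0.2029]
tcp_rot: [0.609, 0.793, 0.0, 0.0]
contact_force: [-0.2, 0.1, -1.9]
opening: 0.529
finger_force: 41.2
```

```bash
python3 - <<'E'
from h import *
go([.4852,.056,.20],15)
E
```

```text
t 48.12 tcp [0.406  0.3201 0.2029] open 0.529 F 41.24 q [ 0.47 -0.04  1.99  0.    1.19  0.21]
turn rotvec [ 0.001 -0.     0.   ]
shift cm (after turn) [-27.56   0.82   0.29]
```

Call:
send_rows(
  series=[
    [[-1.5,0,0,0,0,0,-0.4],[-3,0.1,0,0,0,0,-0.4],[-4.5,0.2,0,0,0,0,-0.4],[-4.5,0.2,0,0,0,0,-0.4],[-4.5,0.2,0,0,0,0,-0.4],[-4.5,0.1,0,0,0,0,-0.4],[-3.5,0,0,0,0,0,-0.4],[-1.6,0,0,0,0,0,-0.4],[0,0,1,0,0,0,-0.4],[0,0,2,0,0,0,-0.4]],
  ],
)

```text
time: 49.38
eef_pos: [0.4851, 0.0563, 0.1722]
tcp_rot: [0.609, 0.794, 0.0, 0.0]
contact_force: [0.4, -0.7, -0.7]
opening: 0.525
finger_force: 41.2
```

Call:
send_rows(
  series=[
    [[0,0,3,0,0,0,-0.4],[0,0,3,0,0,0,-0.4],[0,0,1.4,0,0,0,-0.4],[0,0,0.4,0,0,0,-0.4],[0,0,0,0,0,0,-0.4],[0,0,0,0,0,0,-0.4]],
  ],
)

```text
time: 50.12
eef_pos: [0.4862, 0.0556, 0.0961]
tcp_rot: [0.609, 0.793, 0.001, 0.001]
contact_force: [-0.1, -0.6, -0.3]
opening: 0.52
finger_force: 41.2
```

Call:
send_rows(
  series=[
    [[0,0,0.4,0,0,0,-0.4],[0,0,0.3,0,0,0,-0.4],[0,0,0,0,0,0,-0.4],[0,0,0,0,0,0,-0.4]],
  ],
)

```text
time: 50.62
eef_pos: [0.4857, 0.0554, 0.0888]
tcp_rot: [0.609, 0.793, 0.0, 0.0]
contact_force: [-2.5, -0.1, 6.0]
opening: 0.529
finger_force: 41.9
```

Call:
send_rows(
  series=[
    [[0,0,0,0,0,0,0.3],[0,0,0,0,0,0,0.7],[0,0,0,0,0,0,1],[0,0,0,0,0,0,1],[0,0,-2,0,0,0,1],[0,0,-4,0,0,0,1],[0,0,-5,0,0,0,1],[0,0,-4,0,0,0,1],[0,0,0,0,0,0,1]],
  ],
)

```text
time: 51.75
eef_pos: [0.4875, 0.0554, 0.2423]
tcp_rot: [0.609, 0.793, 0.002, 0.004]
contact_force: [-0.8, -1.0, -0.4]
opening: 1.001
finger_force: 0.0
```

Call:
send_rows(
  series=[
    [[3,0,0,0,0,0,1],[5,0,0,0,0,0,1],[5,0,0,0,0,0,1],[5,0,0,0,0,0,1],[4,0,0,0,0,0,1],[2,0,0,0,0,0,1],[0,0,0,0,0,0,1],[0,0,0,0,0,0,1]],
  ],
)

```text
time: 52.75
eef_pos: [0.4229, 0.2867, 0.2368]
tcp_rot: [0.609, 0.793, -0.001, -0.0]
contact_force: [0.6, 0.0, 0.3]
opening: 1.003
finger_force: 0.0
```

```bash
python3 - <<'E'
from h import *
go(None)
c=ctrl.read_camera("top"); cv2.imwrite("pics/t6.png",cv2.resize(c["img"][90:230,240:540,::-1],None,fx=2.6,fy=2.6,interpolation=cv2.INTER_CUBIC))
for n,D in dict(blue=(.6405,.0433),orange=(.4852,.0533),green=(.5,-.0322)).items():
    x=np.array(c["R"])@[*D,.152]+c["t"]; print(n,"ideal cap px in crop",((x[:2]/x[2]*c["fx"]+[c["cx"],c["cy"]]-[240,90]+.5)*2.6).round(1))
E
```

```text
t 52.75 tcp [0.4229 0.2867 0.2368] open 1.003 F 0.0 q [ 0.4  -0.08  1.97 -0.    1.26  0.14]
blue ideal cap px in crop [155.2  55.5]
orange ideal cap px in crop [137.5 257.1]
green ideal cap px in crop [250.8 239.6]
```

View pics/t6.png

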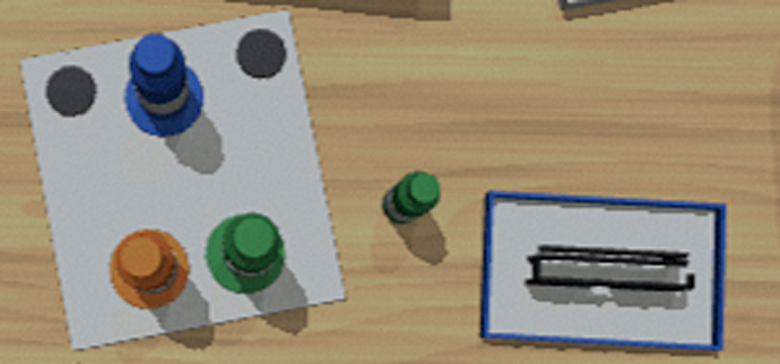

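The final view shows each bottle upright on its own disc: caps at blue (157,56), orange (144,255) and green (255,237), within about 5 mm of ideal. The glasses are straight in the tray at (612,268) and the arm is clear.

```bash
python3 -c "
from plant import ctrl
print(ctrl.sign_off())"
```

```text
the job is handed in; nothing more can be done
None
```

I handed the job in at about 53 s: by my last camera check the sunglasses stand straight in the tray within about 4 mm of its middle, and each bottle is upright on its own disc within about 5 mm, but the hand-in returned no verdict.

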